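# Walk a heavy tube block round to the reader fence

### The arm

A 7-joint arm with a two-finger parallel gripper is mounted at the origin on a cart in front of the work surface, level with it; the furniture and walls round the work are solid. World frame = base frame: x ahead of the robot, y to its left, z up, the work surface at z = 0. Lengths are in mm, angles in rad, forces in N, time in s.
With the tool pointing down it reaches from about 400 to 900 mm from the base axis. Payload 5.5 kg.
Tool frame: the origin (TCP) lies at the very end of the fingers, on their centre line; the grasp point (between the pads) lies 19 mm behind it; z points along the fingers, y is the line along which they close (so a half turn about z gives the same grasp; the last joint's range is limited). The gripper opens to 92 mm and grips with 3 to 60 N. Pads are 19 mm wide; open, the fingers measure 130 mm over their backs; the gripper's body (75 mm by 190 mm) begins 47 mm behind the grasp point.
Start: joints at [1.48, 0.501, -0.427, 1.55, 0.221, 1.138, -0.21], TCP at [225.235, -609.729, 226.729] pointing down, gripper open.
Joint ranges: [-2.88, 2.88], [-0.31, 2.03], [-1.54, 1.56], [0.2, 2.42], [-1.41, 4.55], [0.19, 2.02], [-2.57, 2.57]. Speed limits (rad/s): [2.57, 2.57, 3.14, 3.14, 3.14, 3.14, 3.14].

### API

Orientations are given as a rotation vector (axis times angle).
In Python, from rig import telemetry, eyes, robot gives the robot as it stands.
- The arm moves only by the tool arm_command, never from a script. Its argument "motion" is a list of rows, each a list of 3 entries, a list of its own where there are three numbers: the opening, from -1 (shut) to 1 (fully open), then the shift along the tool's x, y, z in cm, then the turn, a rotation vector about the tool's x, y, z in rad. A call has 1 to 12 rows; each row shifts and turns the commanded pose from where the row before left it, along the tool's axes as they then stand; what a row does not reach is not made up. A row lasts 1/10 s, in which the tool goes at most 50 mm and 8.59 degrees, less where a joint would pass 70% of its speed; a pose out of reach is approached as far as the arm can. A call with a gripper value outside its range is refused whole. The fingers move at their own pace and stop on an object; "grip_force" is the grip in N (left out, the last holds). Time passes only in rows, so rows that do not move let the fingers close. It gives the time, the measured TCP pose, the force, the opening and the grip force at its end, in the units of the state.
- telemetry.state(): the state, without advancing time (a new reading comes with each control period).
- eyes.get_image(name): name is "side" or "top"; returns (picture, depth): 384x512x3 uint8, blue, green, red; 384x512 float32, mm along the optical axis (not along the pixel's ray), 0 where there is no reading.
- eyes.camera_model(name): a dict with "fx", "fy", "cx", "cy" (pixels), "R" (3x3) and "t" (3): a world point X has camera coordinates R X + t. Camera axes: x right, y down, z forward; pixel columns grow to the right and rows downward; lengths in mm; the calibration is good to about 2 mm. A picture is of the moment at which its call begins. camera_model takes no time and is no camera call.
- robot.finish_job(): hands the job in; it is judged then, once.
The state is a dict: "clock": time; "joint_pos": joint angles; "dq": joint speeds; "effort": joint torques, N m; "tool_pos": TCP position; "ee_rot": TCP orientation; "force": force on the tool from outside, world axes, zero at the start; "ft_torque": the same for the moment, N m; "width": finger opening in mm; "gripper_force": force on a finger pad.
Only numpy, scipy, OpenCV 4.12 (cv2) and the standard library are available. Lean on these libraries where they do the work, as an engineer would, in place of code of your own. Each camera call takes 0.05 s, during which the arm holds its last target. There are 200 camera calls.

### The job

The heavy grey aluminium tube block stands crosswise in front of the reader fence: push it round with the fingertips (nudging its corners in turn works well) until one of its two long faces with a blue code strip, whichever you like, lies flush against the fence and the block is centred between the two orange marks. Only push it along the bench, never lift or tip it, leave everything else where it stands, and end clear of it.

Things in the scene. Friction and masses are not known exactly. Their poses are not given: they have to be found in the camera images.
- block: loose grey aluminium block, 0.7 to 1.0 kg, 100 mm along x, 120 along y, 55 high, 12 dark wells on top; slides without tipping if pushed in its lower half. Origin: centre of underside, z up. The two long faces (normals +x, -x, 50 mm from origin) bear a blue strip with white bars; the short ones (60 mm from origin) are plain. Starts with its x axis 55 to 125 degrees from the fence's x axis.
- fence: fixed aluminium fence, 240 mm along y, 12 thick, 50 high; behind it a black reader housing (to 62 mm behind the front). Origin: middle of the front face at bench level; front face is x = 0 and looks along -x, to the robot; z up. Amber window in the middle; orange marks at y = -60 and +60 mm. A flush, centred block has its origin at x = -50 mm, y = 0 here.
- cap_box: white open box of orange tube caps, 125 x 160 x 72 mm; bystander, loose, leave alone; origin at the centre of its underside
- rack_o1: grey five-place tube rack with orange-capped tubes, 24 x 129 x 112 mm; bystander, loose, leave alone; origin at the centre of its underside
- bottle: white dropper bottle, 41 mm across, 108 mm tall; bystander, loose, leave alone; origin at the centre of its underside
- rack_w0: cream empty five-place tube rack, 24 x 129 x 58 mm; bystander, loose, leave alone; origin at the centre of its underside
- rack_c1: grey five-place tube rack with plain tubes, 24 x 129 x 104 mm; bystander, loose, leave alone; origin at the centre of its underside
Mind the look-alikes: they are no part of the job. What is shaped like the block but green is not meant.

How it is judged (in metres and radians):
At the end, for the whole second after the job is handed in: The block stands flat and still on the bench, a blue-strip long face against the fence (origin within 4 mm of its flush distance, faces parallel within 0.05 rad) and centred between the orange marks within 12 mm along the fence (x of block in the frame of fence between -0.054 and -0.046 m and y of block in the frame of fence between -0.012 and 0.012 m and angle between the x axis of block and the x axis of fence, either way round below 0.05 rad and height (world z) of block below 0.005 m and angle between block's own z axis and vertical below 0.05 rad and linear speed of block below 0.01 m/s and angular speed of block below 0.05 rad/s); the robot touches nothing.
It fails at once if the block is lifted or tipped (origin more than 12 mm up, or leaning over 0.15 rad) (height (world z) of block above 0.012 m or angle between block's own z axis and vertical above 0.15 rad).
It fails at once if a bystander is moved more than 20 mm (distance of any of cap_box, rack_o1, bottle, rack_w0, rack_c1 from where it was at the start of the episode above 0.02 m).
It also fails if it takes over 72 s, if anything falls off the work surface, if the arm or the gripper's body presses on something with over 40 N, if the wrist force passes 120 N, or if a joint passes its speed limit or range.

## Working session

There is one attempt and no reset: what is moved stays moved. The work goes in short steps, Python scripts to look and compute and a tool call to move; the robot and the scene stay as the last step left them, time stands still between calls to the robot, and variables do not carry over. Pictures are saved under pics/ and viewed, at most 10 in all, crops included, and the job is handed in when it is done.

Besides the shell and the picture viewer there is one more tool, called by a JSON object that holds its "name" and its "arguments". arm_command: Moves the arm, as the interface text tells. Its arguments: {"type":"object","properties":{"motion":{"type":"array","items":{"type":"array"}},"grip_force":{"type":"number"}},"required":["motion"]}

```bash
mkdir -p pics; cat > h.py <<'E'
import numpy as np, cv2
from rig import telemetry, eyes, robot
def px(name,d,u,v):
    c=eyes.camera_model(name);z=d[v,u]
    p=np.array([(u-c['cx'])/c['fx']*z,(v-c['cy'])/c['fy']*z,z])
    return np.array(c['R']).T@(p-np.array(c['t']))
def ray(name,u,v,h):
    "point on plane z=h seen at pixel"
    c=eyes.camera_model(name);R=np.array(c['R']);o=-R.T@np.array(c['t'])
    r=R.T@np.array([(u-c['cx'])/c['fx'],(v-c['cy'])/c['fy'],1]);return o+r*(h-o[2])/r[2]
E
python3 - <<'E'
from h import *
for n in('top','side'):
    im,d=eyes.get_image(n);cv2.imwrite(f'pics/{n}0.png',im if n=='side' else cv2.resize(im,(800,600)));np.save(f'{n}d.npy',d);cv2.imwrite(f'{n}raw.png',im)
    c=eyes.camera_model(n);print(c['fx'],np.round(-np.array(c['R']).T@c['t']),np.round(c['R'],2).tolist())
s=telemetry.state();print(s['tool_pos'],s['ee_rot'],s['clock'],s['width'])
E
```

```text
381.6901759556406 [ 470. -272. 1439.] [[-0.0, -1.0, 0.01], [-1.0, -0.0, -0.09], [0.09, -0.01, -1.0]]
346.9180794261977 [367. 634. 737.] [[-0.97, -0.26, -0.02], [-0.13, 0.57, -0.81], [0.22, -0.78, -0.58]]
[ 224.95791454 -609.18326342  225.79452636] [-3.09089437e+00 -5.52576974e-01  3.44002816e-04] 0.1 91.73500059966874
```

View pics/top0.png

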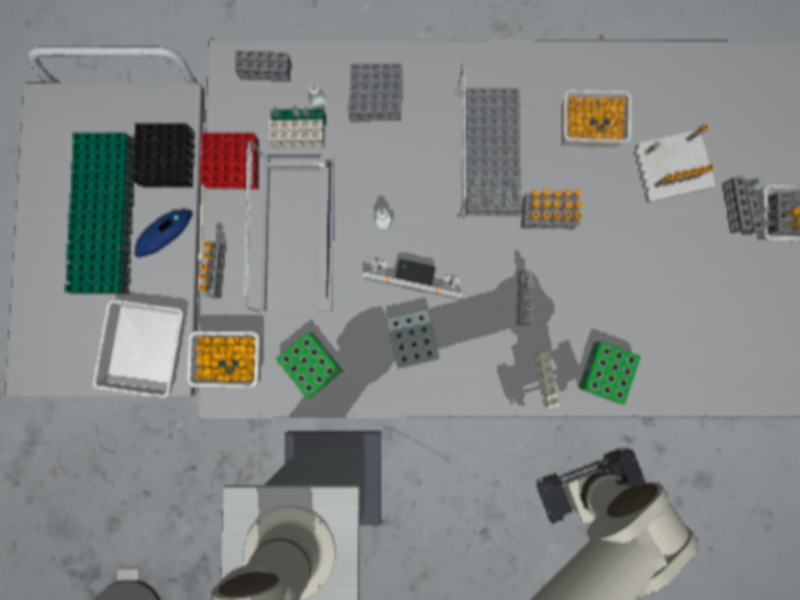

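View pics/side0.png

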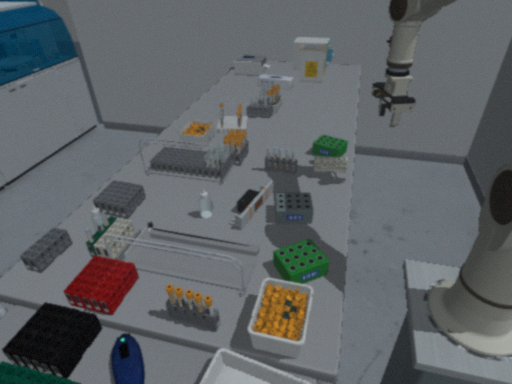

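The top view shows the block at about (412,333) and the fence along (362,272)-(462,294), in 800x600 pixels. The side view shows the block at (293,207) with its blue strip facing +y, the fence at (255,200), a green decoy at (302,262) and rack_w0 at (330,163). Next I'll enlarge both.

```bash
python3 - <<'E'
from h import *
t=cv2.imread('topraw.png')[150:270,215:375];s=cv2.imread('sideraw.png')[140:280,215:375]
cv2.imwrite('pics/c1.png',cv2.resize(t,(800,600),interpolation=cv2.INTER_CUBIC))
cv2.imwrite('pics/c2.png',cv2.resize(s,(640,560),interpolation=cv2.INTER_CUBIC))
E
```

```text
(no output)
```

View pics/c1.png

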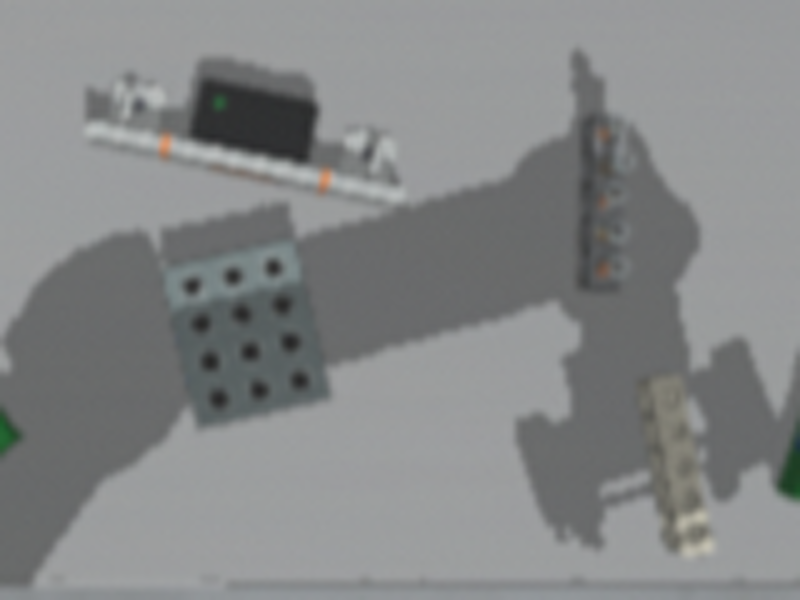

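View pics/c2.png

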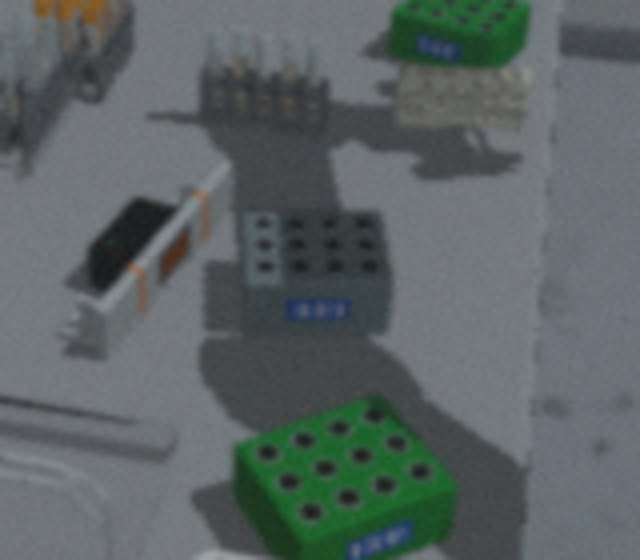

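The crops show the block's top corners at crop pixels (168,270), (297,242), (329,396), (199,428). The orange marks are at (166,145) and (326,180), and the fence top runs from (87,128) to (403,195). The blue strips face the ±fence-y sides, so the block needs about a quarter turn.

```bash
python3 - <<'E'
from h import *
f=lambda u,v,h:ray('top',215+(u+.5)/5-.5,150+(v+.5)/5-.5,h)[:2]
a=np.array
B=a([f(*p,55) for p in[(168,270),(297,242),(329,396),(199,428)]]);print('block',B.round(1).tolist(),B.mean(0),[np.linalg.norm(B[i]-B[i-1]).round(1) for i in range(4)])
W=a([f(*p,55) for p in[(192,286),(233,275),(273,267),(219,398),(260,390),(300,380)]]);print('wells',W.mean(0)); 
d=W[:3].mean(0)-W[3:].mean(0);print('long axis deg',np.degrees(np.arctan2(d[1],d[0])))
M=a([f(166,145,50),f(326,180,50)]);E=a([f(87,128,50),f(403,195,50)])
for q in(M,E):
  v=q[0]-q[1];print('fence mid(top)',q.mean(0),np.linalg.norm(v),'x axis deg',np.degrees(np.arctan2(v[1],v[0]))-90)
for n,p in dict(w0=[(645,380),(683,375),(712,548),(672,556)],c1=[(583,118),(608,118),(610,290),(580,290)]).items(): print(n,a([f(*q,58) for q in p]).round().tolist())
print('edge',f(400,583,0)); print('green',f(20,435,55))
# side cross-check: side crop x4, origin (215,140)
g=lambda u,v,h:ray('side',215+(u+.5)/4-.5,140+(v+.5)/4-.5,h)[:2]
S=a([g(*p,55) for p in[(245,211),(383,210),(390,284),(245,286)]]);print('side block',S.round(1).tolist(),S.mean(0))
print('side marks front top',g(136,264,50),g(203,191,50))
# cloud check of block centre
D=np.load('topd.npy');P=a([px('top',D,u,v) for v in range(150,270) for u in range(215,375) if D[v,u]>0])
c=B.mean(0);m=(np.hypot(*(P[:,:2]-c).T)<95)&(P[:,2]>40);r=cv2.minAreaRect(P[m,:2].astype(np.float32));print(m.sum(),r,P[m,2].mean(),P[m,:2].mean(0))
E
```

```text
block [[544.1, -230.8], [564.4, -324.4], [453.1, -347.2], [430.2, -253.4]] [ 497.93589383 -288.94327633] [np.float64(116.1), np.float64(95.9), np.float64(113.7), np.float64(96.5)]
wells [ 498.79666054 -287.42121332]
long axis deg 13.376800243553815
fence mid(top) [ 623.09851233 -287.45163742] 119.90312765819401 x axis deg -12.399278868372477
fence mid(top) [ 623.85440144 -286.62655727] 236.49156846092325 x axis deg -12.029267401049395
w0 [[464.0, -575.0], [468.0, -603.0], [345.0, -621.0], [339.0, -592.0]]
c1 [[655.0, -533.0], [655.0, -552.0], [529.0, -551.0], [529.0, -529.0]]
edge [ 313.90679041 -402.36049182]
green [ 425.23921713 -124.57780204]
side block [[565.0, -322.4], [450.6, -350.3], [431.6, -249.2], [543.1, -220.4]] [ 497.55827759 -285.59606961]
side marks front top [ 637.54806808 -234.93657876] [ 608.97411118 -351.17316945]Traceback (most recent call last):
  File "<stdin>", line 17, in <module>
  File "h.py", line 4, in px
    c=eyes.camera_model(name);z=d[v,u]
ValueError: time passes only in moves, steps and waits
```

{"name": "arm_command", "arguments": {"motion": [[-1, [3.5, -2.32, 0], [0, 0, 0]], [-1, [3.5, -2.32, 0], [0, 0, 0]], [-1, [3.5, -2.32, 0], [0, 0, 0]], [-1, [3.5, -2.32, 0], [0, 0, 0]], [-1, [3.5, -2.32, 0], [0, 0, 0]], [-1, [3.5, -2.32, 0], [0, 0, 0]], [-1, [3.5, -2.32, 0], [0, 0, 0]], [-1, [3.5, -2.32, 0], [0, 0, 0]], [-1, [0, 0, 4], [0, 0, 0]], [-1, [0, 0, 4], [0, 0, 0]], [-1, [0, 0, 4], [0, 0, 0]], [-1, [0, 0, 0], [0, 0, 0]]], "grip_force": 20}}

```text
clock: 1.3
tool_pos: [419.5, -335.6, 101.6]
ee_rot: [-3.084, -0.552, 0.011]
force: [-0.9, 0.0, -0.2]
width: 2.0
gripper_force: 0.0
```

{"name": "arm_command", "arguments": {"motion": [[-1, [0, 0.1, 3.0], [0, 0, 0]], [-1, [0, 0.1, 3.0], [0, 0, 0]], [-1, [0, 0.1, 2.0], [0, 0, 0]], [-1, [0, 0, 0.8], [0, 0, 0]], [-1, [0, 0, 0], [0, 0, 0]], [-1, [0.8, 0, 0], [0, 0, 0]], [-1, [0.6, 0, 0], [0, 0, 0]], [-1, [0.5, 0, 0], [0, 0, 0]], [-1, [0, 0, 0], [0, 0, 0]]]}}

```text
clock: 2.2
tool_pos: [443.1, -336.8, 20.3]
ee_rot: [3.09, 0.551, 0.0]
force: [-2.3, -4.1, 1.6]
width: 0.6
gripper_force: 1.6
```

{"name": "arm_command", "arguments": {"motion": [[-1, [0.5, 0, 0.3], [0, 0, -0.03]], [-1, [0.5, 0, 0.2], [0, 0, -0.05]], [-1, [0.6, 0, 0], [0, 0, -0.08]], [-1, [0.6, 0, 0], [0, 0, -0.08]], [-1, [0.6, 0, 0], [0, 0, -0.08]], [-1, [0.6, 0, 0], [0, 0, -0.08]], [-1, [0.6, 0, 0], [0, 0, -0.08]], [-1, [0, 0, 0], [0, 0, 0]]]}}

```text
clock: 3.0
tool_pos: [477.7, -315.4, 14.7]
ee_rot: [2.87, 1.273, 0.001]
force: [-0.6, -3.4, 1.1]
width: 0.6
gripper_force: 1.0
```

```bash
cat >> h.py <<'E'
def shot(k):
    for n,(r,c) in dict(top=((150,270),(215,375)),side=((140,280),(215,375))).items():
        im,d=eyes.get_image(n);np.save(f'{n}{k}.npy',d)
        x=im[r[0]:r[1],c[0]:c[1]];yield cv2.resize(x,(x.shape[1]*4,x.shape[0]*4),interpolation=cv2.INTER_CUBIC)
def both(k):
    a,b=shot(k);o=np.zeros((560,1280,3),np.uint8);o[:480,:640]=a;o[:,640:]=b;cv2.imwrite(f'pics/b{k}.png',cv2.resize(o,(800,350)) if 0 else cv2.resize(b,(640,560)));cv2.imwrite(f'pics/t{k}.png',a)
def cloud(n,d,c,rad,lo,hi):
    m=eyes.camera_model(n);v,u=np.nonzero(d>0);z=d[v,u]
    p=np.c_[(u-m['cx'])/m['fx']*z,(v-m['cy'])/m['fy']*z,z]
    P=(p-np.array(m['t']))@np.array(m['R']);k=(np.hypot(P[:,0]-c[0],P[:,1]-c[1])<rad)&(P[:,2]>lo)&(P[:,2]<hi);return P[k],u[k],v[k]
E
python3 - <<'E'
from h import *
both(1)
for n in('top','side'):
    P,u,v=cloud(n,np.load(n+'1.npy'),(505,-285),95,47,60)
    print(n,len(P),cv2.minAreaRect(P[:,:2].astype(np.float32)),P.mean(0))
E
```

```text
top 577 ((527.8748779296875, -248.76980590820312), (113.32113647460938, 99.73680877685547), 28.469482421875) [ 532.56848889 -240.34694049   54.16861179]
side 701 ((511.3275451660156, -256.9487609863281), (149.68899536132812, 104.62157440185547), 29.87912368774414) [ 519.16156127 -249.21185526   55.40939471]
```

View pics/b1.png

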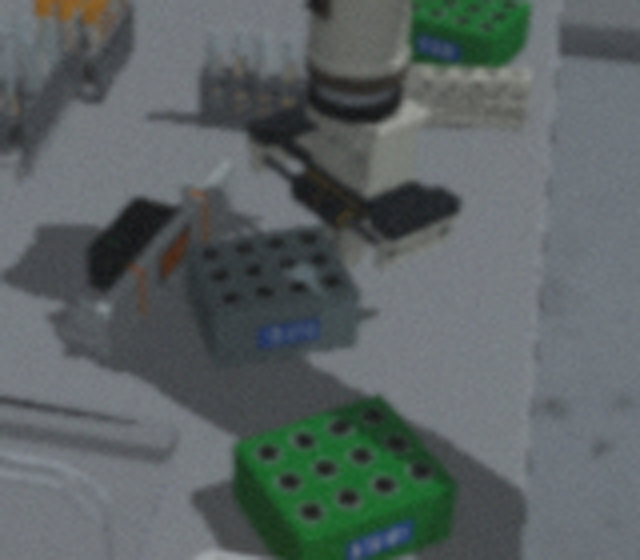

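{"name": "arm_command", "arguments": {"motion": [[-1, [-1.5, 0, 0], [0, 0, 0]], [-1, [-2.5, 0, 0], [0, 0, 0]], [-1, [-3, 0, -3], [0, 0, 0]], [-1, [-2, 0, -4], [0, 0, 0.11]], [-1, [0, 0, -4], [0, 0, 0.11]], [-1, [0, 0, 0], [0, 0, 0.11]], [-1, [0, 0, 0], [0, 0, 0]]]}}

```text
clock: 3.8
tool_pos: [415.9, -382.4, 125.3]
ee_rot: [3.041, 0.778, 0.002]
force: [0.8, 0.7, -0.9]
width: 0.4
gripper_force: 0.0
```

```bash
cat >> h.py <<'E'
A=np.radians(-12.3);FX=np.array([np.cos(A),np.sin(A)]);FY=np.array([-FX[1],FX[0]]);FO=np.array([617.5,-286])
def pose(c,rad=95):
    "fit 120x100 rectangle to the grey top seen from both cameras"
    from scipy.optimize import minimize
    out={}
    for n in('top','side'):
        im,d=eyes.get_image(n);P,u,v=cloud(n,d,c,rad,48,60)
        Q=P[:,:2];f=(Q-FO)@FX;Q=Q[f<-4];s=None
        r=cv2.minAreaRect(Q.astype(np.float32));out[n]=(len(Q),np.round(r[0],1),np.round(r[1],1),round(r[2],1),np.round([(np.array(r[0])-FO)@FX,(np.array(r[0])-FO)@FY],1))
        print(n,*out[n])
    return out
E
python3 - <<'E'
from h import *
pose((528,-255)); s=telemetry.state();print(s['tool_pos'],s['ee_rot'])
im,d=eyes.get_image('top');cv2.imwrite('pics/t2.png',cv2.resize(im[150:270,215:375],(800,600),interpolation=cv2.INTER_CUBIC))
E
```

```text
top 860 [ 529.8 -247.8] [119.4  99.8] 28.2 [-93.9  18.7]
side 763 [ 527.4 -247.3] [119.4 104.7] 28.5 [-96.3  18.7]
[ 414.9860824  -380.93236176  123.21886877] [-3.04064804e+00 -7.86540882e-01  1.61000887e-03]
```

View pics/t2.png

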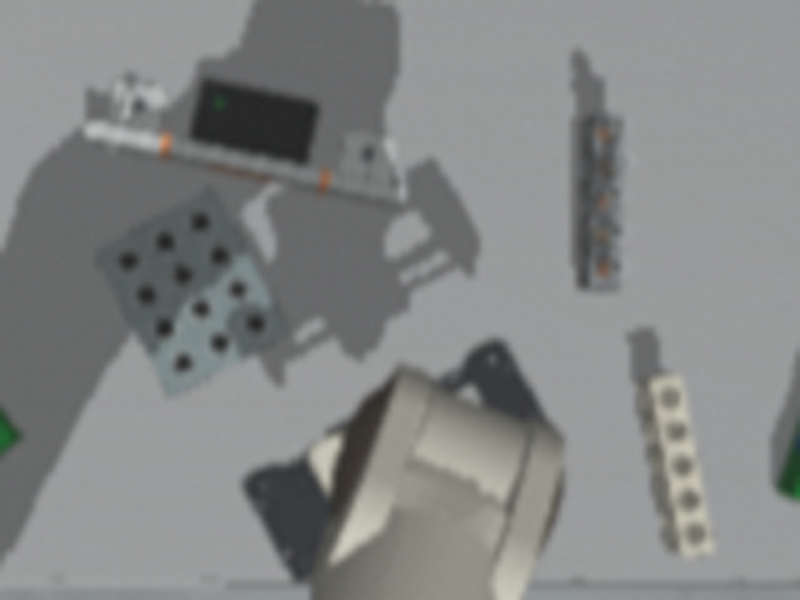

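The top view shows the block at crop centre (190,292), turned partly, with all bystanders in place. Next I'll push its near-left corner (170,395).

{"name": "arm_command", "arguments": {"motion": [[-1, [2.36, -2.93, 0], [0, 0, 0]], [-1, [2.36, -2.93, 0], [0, 0, 0]], [-1, [2.36, -2.93, 0], [0, 0, 0]], [-1, [2.36, -2.93, 0], [0, 0, 0]], [-1, [2.36, -2.93, 0], [0, 0, 0]], [-1, [0, 0, 3.5], [0, 0, 0]], [-1, [0, 0, 3.5], [0, 0, 0]], [-1, [0, 0, 2.5], [0, 0, 0]], [-1, [0, 0, 1.0], [0, 0, 0]], [-1, [0, 0.5, 0], [0, 0, 0]], [-1, [0, 0.5, 0], [0, 0, 0]], [-1, [0, 0, 0], [0, 0, 0]]]}}

```text
clock: 5.15
tool_pos: [455.1, -206.2, 19.9]
ee_rot: [3.041, 0.781, 0.004]
force: [-0.9, 0.1, -0.7]
width: 0.6
gripper_force: 0.0
```

{"name": "arm_command", "arguments": {"motion": [[-1, [0, 0.6, 0.1], [0, 0, -0.04]], [-1, [0, 0.6, 0], [0, 0, -0.06]], [-1, [0, 0.6, 0], [0, 0, -0.07]], [-1, [0, 0.6, 0], [0, 0, -0.07]], [-1, [0, 0.6, 0], [0, 0, -0.07]], [-1, [0, 0.6, 0], [0, 0, -0.07]], [-1, [0, 0.6, 0], [0, 0, -0.07]], [-1, [0, 0, 0], [0, 0, 0]]]}}

```text
clock: 5.95
tool_pos: [466.0, -232.4, 15.9]
ee_rot: [-2.775, -1.435, 0.031]
force: [-29.8, 13.8, 21.5]
width: 0.7
gripper_force: 15.4
```

```bash
python3 - <<'E'
from h import *
pose((540,-258)); s=telemetry.state();print(s['tool_pos'],s['ee_rot'])
E
```

```text
top 460 [ 548.1 -258.3] [119.6  99.6] 38.8 [-73.7  12.3]
side 574 [ 537.4 -239.6] [112.3 138.8] 36.8 [-88.1  28.3]
[ 466.0333424  -232.34751822   15.95400504] [-2.77696477 -1.43278692  0.030766  ]
```

```bash
python3 - <<'E'
from h import *
im,d=eyes.get_image('side');a=cv2.resize(im[150:270,205:345],(560,480),interpolation=cv2.INTER_CUBIC)
cv2.imwrite('pics/s3.png',a)
im,d=eyes.get_image('top');print(telemetry.state()['force'])
E
```

```text
[-29.14123048  13.57892638  19.46003327]
```

View pics/s3.png

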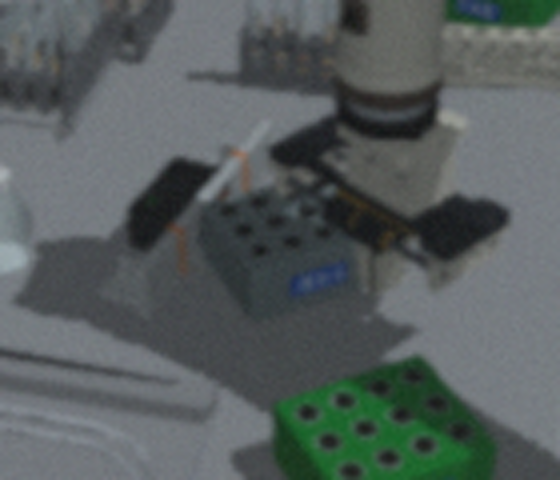

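The block is stuck with its far corner touching the fence and the finger wedged at the near corner. I'll back off, turn the tool and push along -y instead.

{"name": "arm_command", "arguments": {"motion": [[-1, [0.5, -1.2, -0.2], [0, 0, 0]], [-1, [0.4, -1.2, -0.2], [0, 0, 0]], [-1, [0, 0, 0], [0, 0, 0.14]], [-1, [0, 0, 0], [0, 0, 0.14]], [-1, [0, 0, 0], [0, 0, 0.14]], [-1, [0, 0, 0], [0, 0, 0.14]], [-1, [0, 0, 0], [0, 0, 0.14]], [-1, [0, 0, 0], [0, 0, 0]]]}}

```text
clock: 6.95
tool_pos: [466.8, -216.2, 23.1]
ee_rot: [3.114, 0.396, 0.004]
force: [0.2, 0.4, 0.1]
width: 0.4
gripper_force: 0.0
```

```bash
python3 - <<'E'
from h import *
pose((545,-258)); s=telemetry.state();print(s['tool_pos'],s['ee_rot'],s['force'])
E
```

```text
top 666 [ 547.9 -258.4] [119.1  99.6] 38.8 [-73.8  12.1]
side 604 [ 546.6 -256.8] [116.9 102.2] 38.3 [-75.5  13.4]
[ 466.27165183 -215.98997909   22.62621676] [3.11414955e+00 4.03953212e-01 2.82385832e-03] [ 0.14350591 -0.07842532  0.43947716]
```

{"name": "arm_command", "arguments": {"motion": [[-1, [-0.2, 0.6, 0.4], [0, 0, 0]], [-1, [-0.2, 0.6, 0.3], [0, 0, 0]], [-1, [-0.18, 0.68, 0], [0, 0, 0]], [-1, [-0.18, 0.68, 0], [0, 0, 0]], [-1, [-0.18, 0.68, 0], [0, 0, 0]], [-1, [-0.18, 0.68, 0], [0, 0, 0]], [-1, [-0.18, 0.68, 0], [0, 0, 0]], [-1, [0, 0, 0], [0, 0, 0]]]}}

```text
clock: 7.85
tool_pos: [464.0, -265.4, 14.8]
ee_rot: [3.116, 0.395, -0.0]
force: [-1.0, -0.3, 0.4]
width: 0.5
gripper_force: 0.3
```

```bash
python3 - <<'E'
from h import *
pose((547,-260)); s=telemetry.state();print(s['tool_pos'],s['ee_rot'],s['force'])
E
```

```text
top 700 [ 550.2 -268.1] [119.9  99.3] 56.1 [-69.6   3.2]
side 671 [ 546.2 -266.4] [121.3 102.3] 54.0 [-73.8   4. ]
[ 464.43077629 -264.52814095   14.90057949] [3.11563648e+00 3.96082835e-01 8.81302877e-04] [-0.1341836  -0.03792901 -0.18159636]
```

{"name": "arm_command", "arguments": {"motion": [[-1, [0.06, 0.6, 0], [0, 0, 0]], [-1, [0.06, 0.65, 0], [0, 0, 0]], [-1, [0.06, 0.65, 0], [0, 0, 0]], [-1, [0.06, 0.65, 0], [0, 0, 0]], [-1, [0.06, 0.65, 0], [0, 0, 0]], [-1, [0.06, 0.5, 0], [0, 0, 0]], [-1, [0, 0, 0], [0, 0, 0]]]}}

```text
clock: 8.65
tool_pos: [477.3, -300.1, 14.7]
ee_rot: [3.116, 0.395, 0.001]
force: [-0.7, -0.2, 0.5]
width: 0.3
gripper_force: 0.3
```

```bash
python3 - <<'E'
from h import *
pose((550,-272)); s=telemetry.state();print(s['tool_pos'],s['ee_rot'],s['force'])
E
```

```text
top 651 [ 556.6 -276.9] [119.6 100. ] 74.9 [-61.4  -4.1]
side 665 [ 553.7 -275.4] [121.2 101. ] 74.6 [-64.6  -3.2]
[ 477.40929574 -299.39431442   14.86167115] [3.11548985e+00 3.96470923e-01 1.36170628e-03] [-0.7501046   0.19931014  0.36573699]
```

{"name": "arm_command", "arguments": {"motion": [[-1, [-1.4, -0.7, 0], [0, 0, 0]], [-1, [-1.4, -0.7, 0], [0, 0, 0]], [-1, [0, 0, 0], [0, 0, 0.12]], [1, [0, 0, 0], [0, 0, 0.12]], [1, [0, 0, 0], [0, 0, 0.12]], [1, [0, 0, 0], [0, 0, 0.11]], [1, [0, -1.3, 0], [0, 0, 0]], [1, [0, -1.3, 0], [0, 0, 0]], [1, [0, -1.3, 0], [0, 0, 0]], [1, [1.2, 0, 0], [0, 0, 0]], [1, [1, 0, 0], [0, 0, 0]], [1, [0, 0, 0], [0, 0, 0]]]}}

```text
clock: 9.95
tool_pos: [479.0, -259.4, 15.1]
ee_rot: [3.123, -0.338, 0.005]
force: [0.2, 0.6, 0.1]
width: 68.1
gripper_force: 0.0
```

```bash
python3 - <<'E'
from h import *
pose((555,-276)); s=telemetry.state();print(s['tool_pos'],s['ee_rot'],s['force'],s['width']);q=s['tool_pos'][:2]-FO;print(q@FX,q@FY)
# refine the fence: points of front/top near z 25..55
for n in('top',):
    P,u,v=cloud(n,eyes.get_image(n)[1],FO,150,44,54);f=(P[:,:2]-FO);a=f@FX;b=f@FY;k=(abs(a-6)<16)
    print(cv2.minAreaRect(P[k,:2].astype(np.float32)))
E
```

```text
top 596 [ 566.4 -279.8] [119.3  77.3] 74.2 [-51.3  -4.8]
side 463 [ 540.  -270.1] [122.2 130.2] 72.3 [-79.1  -1. ]
[ 476.57606815 -259.2535157    14.61773668] [ 3.12296982e+00 -3.39473684e-01  2.26322735e-04] [-0.52966418 -0.17245453  0.2194553 ] 76.13353406651835
-143.38691782426994 -3.8885455231926223
((625.9780883789062, -286.1990966796875), (235.5916748046875, 29.53203010559082), 82.55726623535156)
```

{"name": "arm_command", "arguments": {"motion": [[1, [0, 0, 0], [0, 0, 0]], [1, [0, 0, 0], [0, 0, 0]], [1, [0.7, 0, 0], [0, 0, 0]], [1, [0.7, 0, 0], [0, 0, 0]], [1, [0.6, 0, 0], [0, 0, 0]], [1, [0.6, 0, 0], [0, 0, 0]], [1, [0.4, 0, 0], [0, 0, 0]], [1, [0, 0, 0], [0, 0, 0]]]}}

```text
clock: 10.9
tool_pos: [503.7, -265.2, 14.2]
ee_rot: [-3.123, 0.34, 0.007]
force: [-5.6, 0.2, 3.3]
width: 92.0
gripper_force: 2.6
```

{"name": "arm_command", "arguments": {"motion": [[1, [0.3, 0, 0], [0, 0, 0]], [1, [0, 0, 0], [0, 0, 0]]]}}

```text
clock: 11.1
tool_pos: [506.2, -265.5, 14.0]
ee_rot: [-3.123, 0.34, 0.008]
force: [-6.1, -0.0, 2.4]
width: 92.0
gripper_force: 3.0
```

{"name": "arm_command", "arguments": {"motion": [[1, [0.3, 0, 0], [0, 0, 0]], [1, [0, 0, 0], [0, 0, 0]]]}}

```text
clock: 11.3
tool_pos: [508.3, -266.0, 13.9]
ee_rot: [-3.123, 0.339, 0.011]
force: [-8.2, 0.8, 5.1]
width: 91.9
gripper_force: 4.1
```

{"name": "arm_command", "arguments": {"motion": [[1, [0.3, 0, 0], [0, 0, 0]], [1, [0, 0, 0], [0, 0, 0]]]}}

```text
clock: 11.5
tool_pos: [508.1, -266.0, 13.6]
ee_rot: [-3.122, 0.339, 0.02]
force: [-14.5, 3.3, 12.0]
width: 91.8
gripper_force: 7.9
```

{"name": "arm_command", "arguments": {"motion": [[1, [0.3, 0, 0], [0, 0, 0]], [1, [0, 0, 0], [0, 0, 0]]]}}

```text
clock: 11.7
tool_pos: [507.9, -266.0, 13.2]
ee_rot: [-3.121, 0.339, 0.029]
force: [-21.4, 5.3, 17.6]
width: 91.5
gripper_force: 11.6
```

Stopped against the fence. I'll push slightly more, then back off, rise and look.

{"name": "arm_command", "arguments": {"motion": [[1, [0.3, 0, 0], [0, 0, 0]], [1, [0, 0, 0], [0, 0, 0]], [1, [-1, 0, 0], [0, 0, 0]], [1, [-2, 0, 0], [0, 0, 0]], [1, [-3, 0, 0], [0, 0, 0]], [1, [-4, 0, 0], [0, 0, 0]], [1, [-4, 0, -3], [0, 0, 0]], [1, [0, 0, -4], [0, 0, 0]], [1, [0, 0, -4], [0, 0, 0]], [1, [0, 4, 0], [0, 0, 0]], [1, [0, 4, 0], [0, 0, 0]], [1, [0, 0, 0], [0, 0, 0]]]}}

```text
clock: 12.9
tool_pos: [365.7, -322.9, 125.9]
ee_rot: [3.118, -0.35, 0.004]
force: [-0.3, 0.2, -0.4]
width: 91.9
gripper_force: 0.0
```

```bash
python3 - <<'E'
from h import *
pose((567,-275)); s=telemetry.state();print(s['tool_pos'],s['force'])
im,d=eyes.get_image('top');cv2.imwrite('pics/t5.png',cv2.resize(im[160:235,225:325],(800,600),interpolation=cv2.INTER_CUBIC))
E
```

```text
top 803 [ 567.1 -277.6] [119.8  93.4] 77.8 [-51.   -2.6]
side 685 [ 565.1 -277.9] [126.   96.9] 77.3 [-52.9  -3.2]
[ 366.60375458 -317.32023653  124.89851372] [ 0.35673064  0.01473483 -0.51188768]
```

View pics/t5.png

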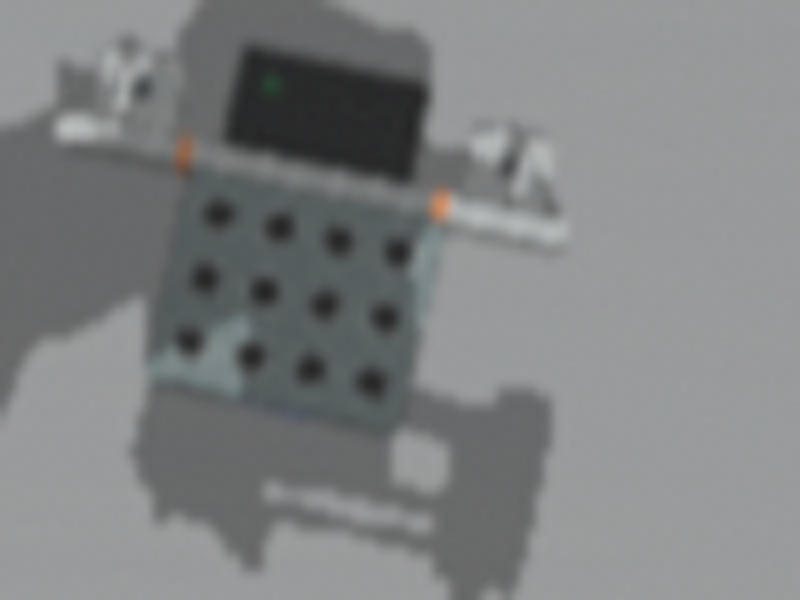

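The block lies flush. Its edges at the fence, (187,165) and (438,225), line up with the orange marks at (184,155) and (442,205). It is parallel to the fence and the tool is clear.

```bash
python3 -c "
from rig import robot;print(robot.finish_job())"
```

```text
the job is handed in; nothing more can be done
None
```

I handed the job in at about 13 s: in the last pictures the block's blue-strip face is flush and parallel with the fence, about 3 mm off centre (12 mm allowed), and the arm is clear; no verdict came back.

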